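# Try the incubator lid, free its catch if it is caught, and hold the lid open

### The arm

A 7-joint arm with a two-finger parallel gripper is mounted at the origin on the work surface; the furniture and walls round the work are solid. World frame = base frame: x ahead of the robot, y to its left, z up, the work surface at z = 0. Lengths are in m, angles in rad, forces in N, time in s.
With the tool pointing down it reaches from about 0.425 to 0.875 m from the base axis. Payload 8.4 kg.
Tool frame: the origin (TCP) lies at the very end of the fingers, on their centre line; the grasp point (between the pads) lies 19 mm behind it; z points along the fingers, y is the line along which they close (so a half turn about z gives the same grasp; the last joint's range is limited). The gripper opens to 85 mm and grips with 20 to 120 N. Pads are 22 mm wide; open, the fingers measure 114 mm over their backs; the gripper's body (76 mm by 85 mm) begins 54 mm behind the grasp point. The pads swing forward as they close: fully open they stand 13 mm farther back than shut.
Start: joints at [-1.314, 0.333, 0.04, 1.465, -0.013, 1.343, -0.059], TCP at [0.226, 0.609, 0.231] pointing down, gripper open.
Joint ranges: [-2.58, 2.58], [-0.38, 2.09], [-1.3, 1.39], [0.25, 2.4], [-1.5, 4.64], [0.08, 2.09], [-2.65, 2.65]. Speed limits (rad/s): [2.22, 2.22, 2.79, 2.79, 3.14, 3.14, 3.14].

### API

Orientations are given as a unit quaternion [x, y, z, w].
In Python, from station import ctrl gives the robot as it stands. The module is installed in compiled form; this text tells all that it offers.
- The arm moves only by the shell command python3 -m jog 'ROWS' [OPENING] [FORCE]. ROWS is JSON, a list of rows, each a list of 2 entries, a list of its own where there are three numbers: the shift along the tool's x, y, z in mm, then the turn, a rotation vector about the tool's x, y, z in degrees. A call has 1 to 12 rows; each row shifts and turns the commanded pose from where the row before left it, along the tool's axes as they then stand; what a row does not reach is not made up. A row lasts 1/12 s, in which the tool goes at most 41.7 mm and 7.16 degrees, less where a joint would pass 70% of its speed; a pose out of reach is approached as far as the arm can. A call with a gripper value outside its range is refused whole. OPENING is the finger opening in mm, from 0 to 85.4, set as the call begins (- or left out, the last holds). The fingers move at their own pace and stop on an object; FORCE is the grip in N (left out, the last holds). Time passes only in rows, so rows that do not move let the fingers close. It gives the time, the measured TCP pose, the force, the opening and the grip force at its end, in the units of the state.
- ctrl.get_obs(): the state, without advancing time (a new reading comes with each control period).
- ctrl.read_camera(name): name is "scene" or "top" or "wrist"; returns a dict with "frame" (480x640x3 uint8, red, green, blue), "depth" (480x640 float32, m along the optical axis (not along the pixel's ray), 0 where there is no reading), "fx", "fy", "cx", "cy" (pixels), "camera_from_world" (4x4, takes a point from world to camera coordinates). Camera axes: x right, y up, looking along -z (the intrinsics and any distortion apply to the point x, -y, -z); pixel columns grow to the right and rows downward; lengths in m; the calibration is good to about 2 mm. A picture is of the moment at which its call begins.
- ctrl.finish_job(): hands the job in; it is judged then, once.
The state is a dict: "time_s": time; "joints": joint angles; "joint_vel": joint speeds; "joint_efforts": joint torques, N m; "tcp_pos": TCP position; "tool_rot": TCP orientation; "wrist_force": force on the tool from outside, world axes, zero at the start; "wrist_torque": the same for the moment, N m; "gripper_width": finger opening in m; "gripper_force": force on a finger pad.
Only numpy, scipy, OpenCV 4.12 (cv2) and the standard library are available. Lean on these libraries where they do the work, as an engineer would, in place of code of your own. Each camera call takes 0.05 s, during which the arm holds its last target. There are 200 camera calls.

### The job

Open the bench incubator and hold its lid open, so that a colleague can take out the tube rack; the lid has no stay and falls shut when let go. The catch may or may not be caught, which only a light pull up on the bar handle can tell, so never wrench at it: if it is caught, turn the round knob about 70 degrees anticlockwise (turned when it is free, it can catch the lid again). Raise the lid by the bar handle to 35 degrees or more and finish while holding it still there, with the loose things on the bench left where they are.

Things in the scene. Friction and masses are not known exactly. Their poses are not given: they have to be found in the camera images.
- chest: white bench-top incubator, a heavy open-topped chest fixed to the bench, 220 mm deep (x), 280 mm wide (y), rim 125 mm high, grey plinth, control panel on its front. Origin: centre of its underside, on the bench. x points from its front (handle side) to its rear, y to its left, z up
- hinge (a point): middle of the lid's hinge axis at the chest's rear rim; the axis runs along the chest's y. In the chest's frame: x 112, y 0, z 127 mm
- lid (a joint): opening angle of the lid, rad: 0 shut, grows as its front edge rises, stop at 1.15. White frame 227 x 284 mm, 22 mm thick, with a clear window; top 149 mm above the bench when shut. Free, it takes 3 to 5 N to lift at the handle and falls shut when released. Caught, it rises only about 0.01 rad (2 to 3 mm at the handle), then stops hard
- handle: steel bar handle on the lid near its front: round bar 12 mm thick, 110 mm long, parallel to the hinge, on two posts (88 mm free between them), 38 mm above the lid. Origin: middle of the bar; axes as the chest's when shut. Then in the chest's frame: x -80, y -25, z 187 mm (192 mm before the hinge, 60 above it). The bar can turn in a grip from above as the lid swings
- knob (a point): grip point on the vertical axis of the catch's black round ribbed knob, 28 mm above the lid; knob 36 mm wide, top 41 mm above the lid, left of the handle. In the chest's frame, lid shut: x -62, y 90, z 177 mm. The point is fixed to the lid and does not turn with the knob. Turning takes about 0.1 Nm; the knob stays where it is left and looks the same whether caught or free
- keeper: steel strike plate, 13 x 60 x 6 mm, hidden inside the chest's front wall, 116 mm up; origin at the middle of its underside. A two-winged cam under the knob hooks beneath it: over the 3.14 rad between its stops the cam is caught up to about 0.9, free from 1.0 to 2.15, caught beyond 2.3 (anticlockwise from above counts up). It starts between 0 and 1.45: if caught, 1.2 rad anticlockwise frees it
- vial: bystander: small white reagent vial with a blue cap, 26 mm wide, 58 mm tall, standing in front of the chest; origin at the centre of its underside
- petri: bystander: round petri dish, 91 mm wide, 16 mm high, in front of the chest; origin at the centre of its underside
- forceps: bystander: steel forceps, 121 x 16 x 7 mm, lying in front of the chest; origin at the centre of the underside
- timer: bystander: bench timer, 64 x 72 x 19 mm, in front of the chest, to the right; origin at the centre of its underside
- tub: bystander: clear plastic tub, 78 mm wide, 77 mm tall, to the right in front of the chest; origin at the centre of its underside

How it is judged:
By the outcome, as a careful person would: the job done as asked, in the order asked, and still so for the second after the job is handed in, while the arm keeps its last pose, push and grip.
It also fails if it takes over 58 s, if anything falls off the work surface, if the arm or the gripper's body presses on something with over 40 N, if the wrist force passes 120 N, or if a joint passes its speed limit or range.

## Working session

There is one attempt and no reset: what is moved stays moved. The work goes in short steps, Python scripts to look and compute and a shell command to move; the robot and the scene stay as the last step left them, time stands still between calls to the robot, and variables do not carry over. Pictures are saved under pics/ and viewed, at most 10 in all, crops included, and the job is handed in when it is done.

```bash
mkdir -p pics; cat > h.py <<'E'
import numpy as np, cv2
from station import ctrl
def cam(n):
    c=ctrl.read_camera(n); return c
def pts(c):
    d=c["depth"]; v,u=np.mgrid[:480,:640]
    p=np.stack([(u-c["cx"])/c["fx"]*d,-(v-c["cy"])/c["fy"]*d,-d],-1)
    T=np.linalg.inv(np.array(c["camera_from_world"]))
    return p@T[:3,:3].T+T[:3,3]
def save(c,n): cv2.imwrite("pics/"+n,cv2.cvtColor(c["frame"],cv2.COLOR_RGB2BGR))
E
python3 - <<'E'
from h import *
o=ctrl.get_obs(); print(o)
a=cam("top");b=cam("scene")
save(a,"top.png");save(b,"scene.png")
np.savez("s.npz",top=pts(a),scene=pts(b))
print({k:a[k] for k in("fx","fy","cx","cy","camera_from_world")})
E
```

```text
{'time_s': 0.0, 'joints': array([-1.31420409,  0.33389298,  0.03988673,  1.46626117, -0.01341051,
        1.34326353, -0.05853317]), 'joint_vel': array([ 5.82857763e-04, -6.62788901e-04,  2.92611060e-03, -1.25253746e-04,
       -1.49133753e-03, -9.13516676e-05,  1.41254221e-03]), 'joint_efforts': array([ 3.50960354e-04, -6.58561420e+01,  1.36577614e+00, -4.05567992e+01,
        1.67031772e-02,  1.27605876e-02, -2.65238327e-06]), 'tcp_pos': array([0.22629381, 0.60886933, 0.23043795]), 'tool_rot': array([ 1.76991153e-01,  9.84212134e-01, -7.74375831e-04, -8.85634837e-05]), 'wrist_force': array([-0.42515145,  0.17832892,  0.21112878]), 'wrist_torque': array([-0.02031334,  0.00420656,  0.00770015]), 'gripper_force': 0.0, 'gripper_width': 0.0856064610313767}
{'fx': 563.5948532364924, 'fy': 563.5948532364924, 'cx': 311.6455410194747, 'cy': 238.9777630381279, 'camera_from_world': array([[-0.02278787, -0.99969402,  0.00962154, -0.09028056],
       [ 0.99735493, -0.02206801,  0.06925428, -0.53012606],
       [-0.06902076,  0.01117425,  0.99755264, -1.34256706],
       [ 0.        ,  0.        ,  0.        ,  1.        ]])}
```

View pics/top.png

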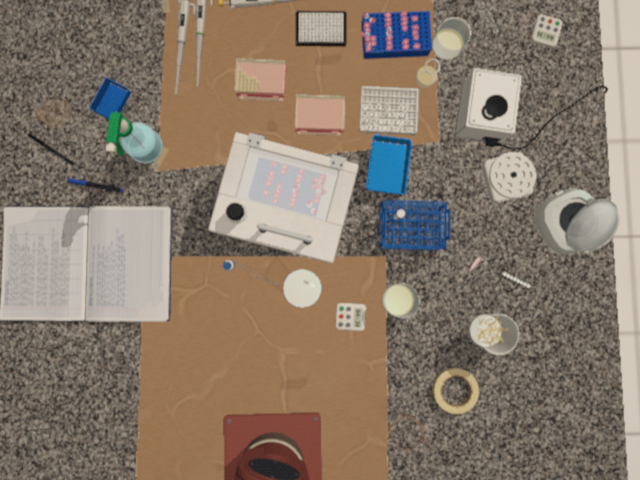

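View pics/scene.png

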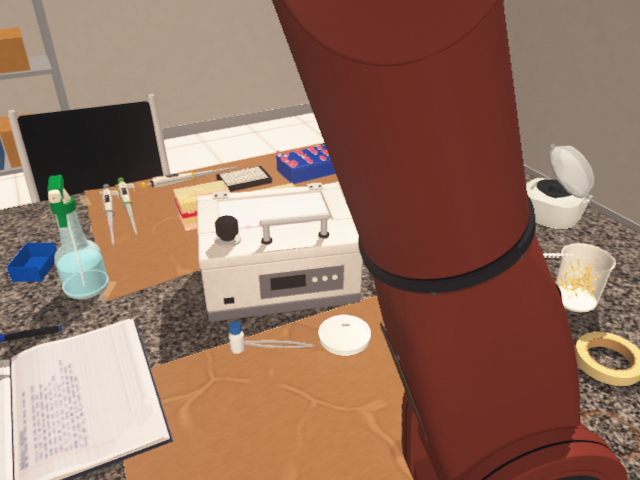

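The top view shows the incubator: knob near (235,212), bar handle from (262,228) to (310,241), hinges at (255,140) and (340,158). The vial (228,265), forceps (265,278), petri dish (302,288) and timer (350,317) are in front. The scene view agrees; the arm blocks its right side.

```bash
python3 - <<'E'
from h import *
P=np.load("s.npz"); im=cv2.imread("pics/top.png"); t=P["top"]
z=t[...,2]
roi=np.zeros(z.shape,bool); roi[130:262,205:360]=1
lid=roi&(z>.135)&(z<.16)
c,_=cv2.findContours(lid.astype(np.uint8),0,2); 
k=t[lid]; r=cv2.minAreaRect((k[:,:2]*1000).astype(np.float32)); print("lid",r,np.median(k[:,2]))
hi=roi&(z>.168)
n,l,s,ce=cv2.connectedComponentsWithStats(hi.astype(np.uint8))
for i in range(1,n):
    if s[i,4]<8: continue
    q=t[l==i]; print(s[i],q.mean(0).round(4),q[:,2].max().round(4),np.median(q,0).round(4),cv2.minAreaRect((q[:,:2]*1000).astype(np.float32)))
# bench level & bystanders
for n_,(u,v) in dict(vial=(228,265),petri=(302,288),timer=(350,317),tub=(400,300)).items(): print(n_,t[v,u].round(3))
# dark knob
g=im.max(2)<50
kk=g&roi&(z>.13); q=t[kk]; print("dark",q.shape,np.median(q,0))
s=P["scene"]; zz=s[...,2]
sc=np.zeros(zz.shape,bool); sc[205:245,205:340]=1
m=sc&(zz>.172)&(zz<.2); n,l,st,ce=cv2.connectedComponentsWithStats(m.astype(np.uint8))
for i in range(1,n):
    if st[i,4]>20: q=s[l==i]; print("scene",st[i],q.mean(0).round(4),q.max(0).round(3),q.min(0).round(3))
E
```

```text
lid ((617.1363525390625, -40.591644287109375), (284.8100891113281, 232.848388671875), 73.81709289550781) 0.1467446265256449
[226 202  18  18 257] [0.5801 0.0618 0.188 ] 0.1969 [0.5799 0.061  0.1887] ((580.5099487304688, 62.1268310546875), (36.53160858154297, 36.69565963745117), 0.9735396504402161)
[257 223  56  19 322] [ 0.5311 -0.0427  0.1988] 1.3769 [ 0.5319 -0.0422  0.1915] ((513.68701171875, -59.248695373535156), (154.6964111328125, 67.36100006103516), 42.699092864990234)
vial [0.469 0.096 0.053]
petri [ 0.41  -0.076  0.013]
timer [ 0.339 -0.19   0.019]
tub [ 0.376 -0.312  0.013]
dark (188, 3) [0.57818327 0.06083802 0.18911464]
scene [259 213  71  19 555] [ 0.5309 -0.0433  0.1871] [0.552 0.013 0.195] [ 0.512 -0.104  0.173]
scene [214 216  24  19 357] [0.5753 0.0624 0.1839] [0.597 0.079 0.191] [0.562 0.04  0.172]
```

```bash
cat >> h.py <<'E'
from scipy.spatial.transform import Rotation as R
YAW=np.radians(-16.2); CX=np.array([np.cos(YAW),np.sin(YAW),0]); CY=np.array([-CX[1],CX[0],0])
HANDLE=np.array([.532,-.0425,.187]); KNOB=np.array([.580,.0618,.177])
HINGE=np.array([.7245,-.0718,.127])
def goal_rot(s=1): # tool y along chest x, pointing down
    y=s*CX; z=np.array([0,0,-1.]); return R.from_matrix(np.stack([np.cross(y,z),y,z],1))
def delta(tcp,rot=None):
    o=ctrl.get_obs(); r=R.from_quat(o["tool_rot"]); rot=rot or goal_rot()
    print("shift mm",(r.inv().apply(tcp-o["tcp_pos"])*1000).round(1),"turn deg",np.degrees((r.inv()*rot).as_rotvec()).round(2),"t",o["time_s"],"F",o["wrist_force"].round(2),"J",o["joints"].round(2))
E
python3 -m jog '[[[-38,-6,-5],[0,0,4.3]],[[-38,-6,-5],[0,0,4.3]],[[-38,-6,-5],[0,0,4.3]],[[-38,-6,-5],[0,0,4.3]],[[-38,-6,-5],[0,0,4.3]],[[-38,-6,-5],[0,0,4.3]],[[-38,-6,-5],[0,0,4.3]],[[-38,-6,-5],[0,0,4.3]],[[-38,-6,-5],[0,0,4.3]],[[-38,-6,-5],[0,0,4.3]]]' 60
python3 -c "
from h import *
delta(HANDLE+[0,0,.08])"
```

```text
time_s: 0.93
tcp_pos: [0.4752, 0.325, 0.2811]
tool_rot: [0.527, 0.85, -0.0, -0.0]
wrist_force: [-0.1, -0.1, 1.1]
gripper_width: 0.0601
gripper_force: 0.0
shift mm [-354.4 -112.4   14.2] turn deg [-3.000e-02  3.000e-02  4.258e+01] t 0.9333 F [-0.05 -0.12  1.07] J [-0.97  0.16  0.33  1.59 -0.05  1.4  -0.17]
```

```bash
python3 -m jog '[[[-38,1,0],[0,0,4.3]],[[-38,1,0],[0,0,4.3]],[[-38,1,0],[0,0,4.3]],[[-38,1,0],[0,0,4.3]],[[-38,1,0],[0,0,4.3]],[[-38,1,0],[0,0,4.3]],[[-38,1,0],[0,0,4.3]],[[-38,1,0],[0,0,4.3]],[[-38,1,0],[0,0,4.3]],[[-36,1,0],[0,0,3.9]],[[0,0,0],[0,0,0]],[[0,0,0],[0,0,0]]]'
python3 - <<'E'
from h import *
delta(HANDLE+[0,0,.08])
c=cam("wrist");save(c,"w1.png");t=pts(c);np.save("w1.npy",t)
z=t[...,2];ok=c["depth"]>0
m=(ok&(z>.175)&(z<.215)).astype(np.uint8)
n,l,s,ce=cv2.connectedComponentsWithStats(m)
for i in range(1,n):
    if s[i,4]>100:
        q=t[l==i]; print(s[i],q.mean(0).round(4),np.percentile(q[:,2],[5,50,95]).round(4),cv2.minAreaRect((q[:,:2]*1000).astype(np.float32)))
E
```

```text
time_s: 1.93
tcp_pos: [0.531, -0.0406, 0.2814]
tool_rot: [0.8, 0.6, 0.0, -0.0]
wrist_force: [0.3, 1.3, -0.2]
gripper_width: 0.0605
gripper_force: 0.0
shift mm [-1.5  1.5 14.4] turn deg [ 0.   -0.02 -0.05] t 1.9333 F [ 0.31  1.25 -0.2 ] J [-0.62  0.06  0.65  1.7  -0.04  1.39 -0.25]
[ 319   45   62   68 3048] [0.5815 0.0606 0.1889] [0.1851 0.1895 0.1909] ((581.9017944335938, 60.70865249633789), (37.961360931396484, 38.10797882080078), 88.78229522705078)
[ 312  167   18  158 2516] [ 0.5341 -0.0392  0.1916] [0.1887 0.1919 0.1934] ((532.9197998046875, -43.648895263671875), (119.78170776367188, 11.925135612487793), 73.8785171508789)
```

View pics/w1.png

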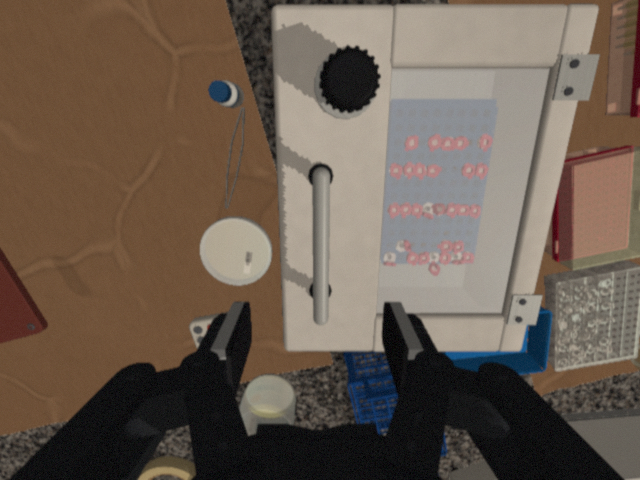

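The wrist view shows the bar (column 321, rows 168–325) centred between the fingers, and the knob at (350,78). Descending to grasp the bar.

```bash
python3 -m jog '[[[-2,3,15],[0,0,0]],[[0,0,25],[0,0,0]],[[0,0,25],[0,0,0]],[[0,0,25],[0,0,0]],[[0,0,13],[0,0,0]],[[0,0,10],[0,0,0]],[[0,0,0],[0,0,0]],[[0,0,0],[0,0,0]]]'
python3 -m jog '[[[0,0,0],[0,0,0]],[[0,0,0],[0,0,0]],[[0,0,0],[0,0,0]],[[0,0,0],[0,0,0]],[[0,0,0],[0,0,0]],[[0,0,0],[0,0,0]],[[0,0,0],[0,0,0]],[[0,0,0],[0,0,0]]]' 0 50
```

```text
time_s: 2.65
tcp_pos: [0.5339, -0.04, 0.1684]
tool_rot: [0.798, 0.603, -0.0, -0.0]
wrist_force: [1.0, 0.3, 0.2]
gripper_width: 0.0603
gripper_force: 0.0
time_s: 3.32
tcp_pos: [0.534, -0.0408, 0.1691]
tool_rot: [0.799, 0.602, 0.0, 0.0]
wrist_force: [-2.3, 1.0, 6.0]
gripper_width: 0.0105
gripper_force: 48.7
```

```bash
python3 -m jog '[[[0,0,-1],[0,0,0]],[[0,0,-1],[0,0,0]],[[0,0,0],[0,0,0]],[[0,0,0],[0,0,0]]]'; python3 -m jog '[[[0,0,-1],[0,0,0]],[[0,0,-1],[0,0,0]],[[0,0,0],[0,0,0]],[[0,0,0],[0,0,0]]]'
```

```text
time_s: 3.65
tcp_pos: [0.5343, -0.0409, 0.1702]
tool_rot: [0.799, 0.602, 0.0, 0.0]
wrist_force: [4.6, -0.9, -5.4]
gripper_width: 0.0104
gripper_force: 48.7
time_s: 3.98
tcp_pos: [0.5346, -0.0411, 0.1715]
tool_rot: [0.799, 0.602, 0.0, 0.001]
wrist_force: [10.9, -1.2, -15.0]
gripper_width: 0.0101
gripper_force: 49.1
```

```bash
python3 -m jog '[[[0,1.3,0],[0,0,0]],[[0,0.3,-1],[0,0,0]],[[0,0,0],[0,0,0]],[[0,0,0],[0,0,0]]]'
```

```text
time_s: 4.32
tcp_pos: [0.5347, -0.0411, 0.1717]
tool_rot: [0.798, 0.602, -0.001, -0.0]
wrist_force: [7.4, 0.8, -18.8]
gripper_width: 0.0101
gripper_force: 49.0
```

Rose 2.6 mm then force climbed to 19 N: caught. Releasing, and going to the knob.

```bash
python3 -m jog '[[[0,-1.5,2],[0,0,0]],[[0,0,2],[0,0,0]],[[0,0,1],[0,0,0]],[[0,0,0],[0,0,0]]]'
python3 -m jog '[[[0,0,0],[0,0,0]],[[0,0,0],[0,0,0]],[[0,0,0],[0,0,0]],[[0,0,0],[0,0,0]],[[0,0,-15],[0,0,0]],[[0,0,-25],[0,0,0]],[[0,0,-15],[0,0,0]],[[20,3,0],[0,0,0]],[[32,5,0],[0,0,0]],[[32,5,0],[0,0,0]],[[27,3,0],[0,0,0]],[[0,0,0],[0,0,0]]]' 62
python3 -c "
from h import *
delta(np.array([.581,.061,.162]))
c=cam('wrist');save(c,'w2.png')"
```

```text
time_s: 4.65
tcp_pos: [0.534, -0.0409, 0.1691]
tool_rot: [0.799, 0.602, 0.0, -0.0]
wrist_force: [0.0, 0.6, 3.5]
gripper_width: 0.0104
gripper_force: 51.3
time_s: 5.65
tcp_pos: [0.5808, 0.0683, 0.2226]
tool_rot: [0.796, 0.605, 0.0, -0.001]
wrist_force: [-1.2, 0.5, 0.2]
gripper_width: 0.0616
gripper_force: 0.0
shift mm [-7.   2.2 60.6] turn deg [-0.05 -0.06  0.65] t 5.65 F [-1.19  0.47  0.21] J [-0.69  0.22  0.59  1.67 -0.13  1.29 -0.35]
```

View pics/w2.png

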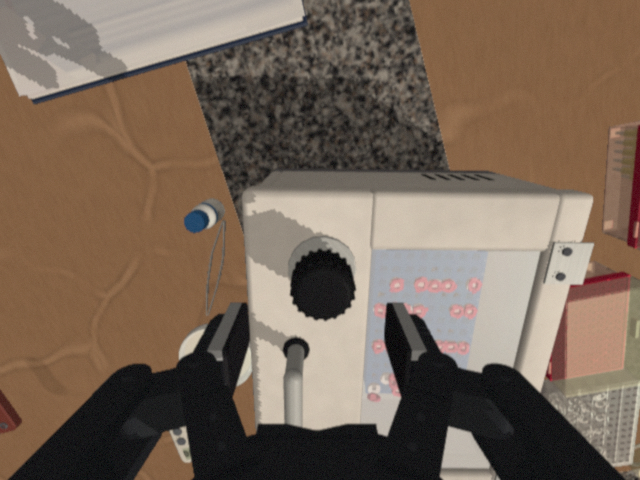

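Knob at (323,285), centred between the fingers. Descending with the small correction.

```bash
python3 -m jog '[[[-6,2,0],[0,0,0.5]],[[0,0,15],[0,0,0]],[[0,0,20],[0,0,0]],[[0,0,10],[0,0,0]],[[0,0,8],[0,0,0]],[[0,0,7],[0,0,0]],[[0,0,0],[0,0,0]],[[0,0,0],[0,0,0]]]'; python3 -c "
from h import *
delta(np.array([.581,.061,.162]))"
```

```text
time_s: 6.37
tcp_pos: [0.5802, 0.0547, 0.1636]
tool_rot: [0.801, 0.598, -0.0, 0.0]
wrist_force: [0.2, 0.6, 0.7]
gripper_width: 0.0622
gripper_force: 0.0
shift mm [ 6.3 -1.   1.6] turn deg [ 0.    0.   -0.31] t 6.3667 F [0.17 0.64 0.66] J [-0.66  0.27  0.59  1.75 -0.16  1.18 -0.32]
```

```bash
python3 -m jog '[[[6.3,-1,1],[0,0,0]],[[0,0,0],[0,0,0]],[[0,0,0],[0,0,0]],[[0,0,0],[0,0,0]]]'; python3 -m jog '[[[0,0,0],[0,0,0]],[[0,0,0],[0,0,0]],[[0,0,0],[0,0,0]],[[0,0,0],[0,0,0]],[[0,0,0],[0,0,0]],[[0,0,0],[0,0,0]]]' 0 40; python3 -c "
from h import *
delta(np.array([.581,.061,.162]))"
```

```text
time_s: 6.7
tcp_pos: [0.5811, 0.0616, 0.1627]
tool_rot: [0.801, 0.599, 0.0, 0.0]
wrist_force: [1.1, 0.3, 0.1]
gripper_width: 0.062
gripper_force: 0.0
time_s: 7.2
tcp_pos: [0.5822, 0.0609, 0.1631]
tool_rot: [0.801, 0.598, 0.001, 0.001]
wrist_force: [5.2, -0.8, 3.5]
gripper_width: 0.0346
gripper_force: 40.7
shift mm [-0.2 -1.2  1.1] turn deg [ 0.16 -0.04 -0.31] t 7.2 F [ 5.19 -0.84  3.49] J [-0.67  0.27  0.58  1.74 -0.16  1.17 -0.33]
```

```bash
python3 -m jog '[[[0,1,0],[0,0,-5.8]],[[0,0,0],[0,0,-5.8]],[[0,0,0],[0,0,-5.8]],[[0,0,0],[0,0,-5.8]],[[0,0,0],[0,0,-5.8]],[[0,0,0],[0,0,-5.8]],[[0,0,0],[0,0,-5.8]],[[0,0,0],[0,0,-5.8]],[[0,0,0],[0,0,-5.8]],[[0,0,0],[0,0,-5.8]],[[0,0,0],[0,0,-5.8]],[[0,0,0],[0,0,-5.8]]]'; python3 -m jog '[[[0,0,0],[0,0,0]],[[0,0,0],[0,0,0]],[[0,0,0],[0,0,0]]]';  python3 -c "
from h import *
delta(np.array([.581,.061,.162])); print(ctrl.get_obs()['wrist_torque'])"
```

```text
time_s: 8.2
tcp_pos: [0.5814, 0.0605, 0.163]
tool_rot: [0.314, 0.949, -0.0, -0.0]
wrist_force: [-4.0, -2.7, 8.7]
gripper_width: 0.0348
gripper_force: 41.2
time_s: 8.45
tcp_pos: [0.5814, 0.0605, 0.163]
tool_rot: [0.317, 0.949, -0.0, -0.0]
wrist_force: [-3.1, -2.3, 8.2]
gripper_width: 0.0344
gripper_force: 41.3
shift mm [0.6 0.2 1. ] turn deg [-6.000e-02 -1.000e-02  6.929e+01] t 8.45 F [-3.13 -2.29  8.2 ] J [-0.53  0.26  0.41  1.73 -0.11  1.17  0.84]
[-0.47181493  0.89312435  0.05574262]
```

```bash
python3 -m jog '[[[0,0,0],[0,0,0]],[[0,0,0],[0,0,0]],[[0,0,0],[0,0,0]],[[0,0,0],[0,0,0]],[[0,0,-8],[0,0,0]],[[0,0,-20],[0,0,0]],[[0,0,-20],[0,0,0]],[[0,0,-10],[0,0,0]],[[0,0,0],[0,0,6.5]],[[0,0,0],[0,0,6.5]],[[0,0,0],[0,0,6.5]],[[0,0,0],[0,0,6.5]]]' 56
python3 -m jog '[[[0,0,0],[0,0,6.5]],[[0,0,0],[0,0,6.5]],[[0,0,0],[0,0,6.5]],[[0,0,0],[0,0,6.5]],[[0,0,0],[0,0,6.5]],[[0,0,0],[0,0,6.5]],[[-20,-4,0],[0,0,4.3]],[[-32,-5,0],[0,0,0]],[[-32,-5,0],[0,0,0]],[[-27,-4,0],[0,0,0]],[[0,0,0],[0,0,0]],[[0,0,0],[0,0,0]]]' 60
python3 -m jog '[[[0,0,0],[0,0,0]],[[0,0,0],[0,0,0]]]'
python3 - <<'E'
from h import *
delta(np.array([.5335,-.0418,.168]))
c=cam("wrist");t=pts(c);z=t[...,2]
m=((c["depth"]>0)&(z>.175)&(z<.215)).astype(np.uint8)
n,l,s,ce=cv2.connectedComponentsWithStats(m)
for i in range(1,n):
    if s[i,4]>100:
        q=t[l==i]; print(s[i],q.mean(0).round(4),np.percentile(q[:,2],[5,50,95]).round(4))
E
```

```text
time_s: 9.45
tcp_pos: [0.5819, 0.0611, 0.2205]
tool_rot: [0.524, 0.852, 0.0, 0.0]
wrist_force: [-0.4, 0.1, 0.1]
gripper_width: 0.0561
gripper_force: 0.0
time_s: 10.45
tcp_pos: [0.5347, -0.0427, 0.2208]
tool_rot: [0.801, 0.599, 0.001, -0.0]
wrist_force: [0.7, 0.0, -0.5]
gripper_width: 0.06
gripper_force: 0.0
time_s: 10.62
tcp_pos: [0.5354, -0.0399, 0.2203]
tool_rot: [0.799, 0.601, 0.0, -0.0]
wrist_force: [-0.9, 0.7, -0.3]
gripper_width: 0.0599
gripper_force: 0.0
shift mm [-2.4 -1.3 52.3] turn deg [ 0.   -0.01  0.11] t 10.6167 F [-0.9   0.66 -0.28] J [-0.57  0.11  0.61  1.78 -0.07  1.27 -0.22]
[ 312   19   84   94 5677] [0.5815 0.0607 0.189 ] [0.1851 0.1895 0.1909]
[ 303  185   24  197 4089] [ 0.5347 -0.0375  0.1916] [0.1887 0.1919 0.1934]
```

```bash
python3 -m jog '[[[-2,-1,10],[0,0,0]],[[0,0,20],[0,0,0]],[[0,0,13],[0,0,0]],[[0,0,10],[0,0,0]],[[0,0,0],[0,0,0]],[[0,0,0],[0,0,0]]]'
python3 -m jog '[[[0,0,0],[0,0,0]],[[0,0,0],[0,0,0]],[[0,0,0],[0,0,0]],[[0,0,0],[0,0,0]],[[0,0,0],[0,0,0]],[[0,0,0],[0,0,0]],[[0,0,0],[0,0,0]],[[0,0,0],[0,0,0]]]' 0 50
python3 -m jog '[[[0,0.3,-1],[0,0,0]],[[0,0.3,-1],[0,0,0]],[[0,0.3,-1],[0,0,0]],[[0,0.3,-1],[0,0,0]],[[0,0,0],[0,0,0]],[[0,0,0],[0,0,0]]]'
```

```text
time_s: 11.17
tcp_pos: [0.5333, -0.0427, 0.1668]
tool_rot: [0.8, 0.601, -0.001, -0.0]
wrist_force: [0.5, 0.4, 0.7]
gripper_width: 0.0599
gripper_force: 0.0
time_s: 11.83
tcp_pos: [0.5335, -0.0427, 0.168]
tool_rot: [0.8, 0.601, 0.0, -0.0]
wrist_force: [-3.4, 0.9, 5.7]
gripper_width: 0.0104
gripper_force: 48.7
time_s: 12.33
tcp_pos: [0.5344, -0.043, 0.1711]
tool_rot: [0.8, 0.601, -0.0, -0.0]
wrist_force: [-2.2, 1.2, -3.4]
gripper_width: 0.0107
gripper_force: 48.7
```

```bash
python3 -m jog '[[[0,0.3,-1],[0,0,0]],[[0,0.3,-1],[0,0,0]],[[0,0.4,-1],[0,0,0]],[[0,0.3,-1],[0,0,0]],[[0,0,0],[0,0,0]],[[0,0,0],[0,0,0]]]'
python3 -c "
import numpy as np
h0=(-192,60);f=lambda t:np.array([-201.2*np.cos(t+np.radians(17.35)),201.2*np.sin(t+np.radians(17.35))])
p=[f(np.radians(a)) for a in range(0,44,2)]
print([(2*i+2,d.round(1).tolist()) for i,d in enumerate(np.diff(p,axis=0))])"
```

```text
time_s: 12.83
tcp_pos: [0.5358, -0.0434, 0.1753]
tool_rot: [0.8, 0.601, -0.0, -0.0]
wrist_force: [-2.5, 1.9, -4.7]
gripper_width: 0.0102
gripper_force: 48.8
[(2, [2.2, 6.7]), (4, [2.4, 6.6]), (6, [2.7, 6.5]), (8, [2.9, 6.4]), (10, [3.1, 6.3]), (12, [3.3, 6.2]), (14, [3.5, 6.1]), (16, [3.8, 5.9]), (18, [4.0, 5.8]), (20, [4.2, 5.7]), (22, [4.4, 5.5]), (24, [4.5, 5.4]), (26, [4.7, 5.2]), (28, [4.9, 5.0]), (30, [5.1, 4.8]), (32, [5.2, 4.7]), (34, [5.4, 4.5]), (36, [5.6, 4.3]), (38, [5.7, 4.1]), (40, [5.8, 3.9]), (42, [6.0, 3.7])]
```

Free: it rose 7 mm at a steady 5 N. Raising along the arc.

```bash
python3 -m jog '[[[0,2.4,-6.6],[0,0,0]],[[0,2.7,-6.5],[0,0,0]],[[0,2.9,-6.4],[0,0,0]],[[0,3.1,-6.3],[0,0,0]],[[0,3.3,-6.2],[0,0,0]],[[0,3.5,-6.1],[0,0,0]],[[0,0,0],[0,0,0]],[[0,0,0],[0,0,0]]]'
python3 -c "
from h import *
def f(): 
    o=ctrl.get_obs(); b=o['tcp_pos']+[0,0,.019]-HINGE; print(np.degrees(np.arctan2(b[2],-b@CX))-17.35, np.hypot(b[2],b@CX),o['wrist_force'].round(1),o['wrist_torque'].round(2))
f()"
```

```text
time_s: 13.5
tcp_pos: [0.5533, -0.0485, 0.2146]
tool_rot: [0.8, 0.601, 0.0, -0.0]
wrist_force: [-8.0, 3.7, -0.4]
gripper_width: 0.0103
gripper_force: 49.1
14.588341623478843 0.20145317718431036 [-8.   3.7 -0.4] [ 0.74  1.44 -0.04]
```

```bash
python3 -m jog '[[[0,3.5,-6],[0,0,0]],[[0,3.8,-5.8],[0,0,0]],[[0,4,-5.7],[0,0,0]],[[0,4.2,-5.5],[0,0,0]],[[0,4.4,-5.4],[0,0,0]],[[0,4.5,-5.2],[0,0,0]],[[0,4.7,-5],[0,0,0]],[[0,0,0],[0,0,0]],[[0,0,0],[0,0,0]]]'
python3 -c "
from h import *
o=ctrl.get_obs(); b=o['tcp_pos']+[0,0,.019]-HINGE; print(np.degrees(np.arctan2(b[2],-b@CX))-17.35, np.hypot(b[2],b@CX),o['wrist_force'].round(1),o['wrist_torque'].round(2))"
```

```text
time_s: 14.25
tcp_pos: [0.5816, -0.0567, 0.2533]
tool_rot: [0.8, 0.6, 0.0, 0.0]
wrist_force: [-6.5, 3.7, -0.4]
gripper_width: 0.0099
gripper_force: 49.5
28.423421474505524 0.20271597663975263 [-6.5  3.7 -0.4] [0.74 1.47 0.01]
```

```bash
python3 -m jog '[[[0,5.1,-4.8],[0,0,0]],[[0,5.2,-4.6],[0,0,0]],[[0,5.4,-4.4],[0,0,0]],[[0,5.6,-4.2],[0,0,0]],[[0,5.7,-4],[0,0,0]],[[0,5.8,-3.8],[0,0,0]],[[0,5.9,-3.6],[0,0,0]],[[0,3,-1.7],[0,0,0]],[[0,0,0],[0,0,0]],[[0,0,0],[0,0,0]],[[0,0,0],[0,0,0]]]'
python3 -c "
from h import *
o=ctrl.get_obs(); b=o['tcp_pos']+[0,0,.019]-HINGE; print(np.degrees(np.arctan2(b[2],-b@CX))-17.35, np.hypot(b[2],b@CX),o['wrist_force'].round(1),o['wrist_torque'].round(2),np.abs(o['joint_vel']).max())
c=cam('top');save(c,'top2.png');t=pts(c)
c=cam('scene');save(c,'scene2.png')
cv2.imwrite('pics/both.png',np.hstack([cv2.resize(cv2.imread('pics/'+n),(400,300)) for n in('top2.png','scene2.png')]))
z=pts(c)[...,2]"
```

```text
time_s: 15.17
tcp_pos: [0.6218, -0.0684, 0.2858]
tool_rot: [0.8, 0.601, 0.001, 0.001]
wrist_force: [-8.3, 4.2, 9.7]
gripper_width: 0.0105
gripper_force: 50.8
43.40798383187841 0.20372833389485348 [-8.3  4.2  9.7] [0.79 1.86 0.02] 0.002727330323433146
```

View pics/both.png

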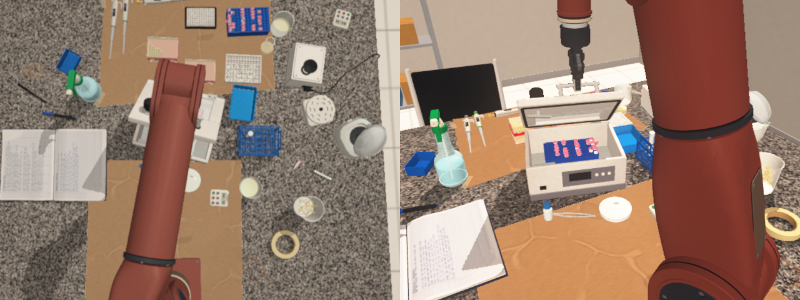

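The lid stands open at about 43° in the gripper; the rack is exposed at (572,150), and the vial (548,210), forceps and petri dish (615,208) haven't moved. Arm is still.

```bash
python3 -c "
from station import ctrl
print(ctrl.finish_job())"
```

```text
the job is handed in; nothing more can be done
None
```

The catch was caught, so I turned the knob about 70° anticlockwise, raised the lid to about 43° and handed in at about 15 s with the arm holding it still by the bar; the loose things I could see in the last pictures had not moved.

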